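# Clamp the milled block under the inspection camera

## Task

Slide the block that lies in the clamping fixture fully home against the end stop, under the inspection camera; then swing the cam lever round until the cam's high point bears squarely on the sprung shoe, so that the block is held tight against the fence, and leave the lever there. Do not knock the camera and its ring light, and leave the other things on the bench as they are.

Things in the scene. Friction and masses are not known exactly. Their poses are not given: they have to be found in the camera images.
- fixture: the clamping fixture, fixed to the bench: aluminium base plate 280 x 275 x 15 mm (x -125 to 155, y -160 to 115); origin on the bench under the channel's centre line; x points along it to the end stop, y to the fence, z up. The cam side (-y) is turned to the robot. Bed 25 mm above the bench. Fence: face at y 25, x -65 to 75, 55 high. Camera post: 22 mm thick, 268 high, at x 125, y 62
- block: the white milled block loose in the channel, 110 x 50 x 40 mm (x, y, z), 0.3 to 0.45 kg, with a 16 mm dowel pin (28 tall) and a cap screw on the half nearer the stop of its top. Origin: centre of its underside; x to the end stop. It starts 20 to 45 mm short of the stop. Home (on stop and fence) its origin is at x 20, y 0, z 25 in the fixture's frame, its free end at x -35. It slides at 1 to 4 N
- camera_head: the inspection camera: lens, black ring light and arm on the post; same frame as the fixture. The ring light is a disc 100 mm across, 22 thick, its underside 165 mm above the bench; lens, grey camera body and a bar to the post stand above it, up to 271 mm. Its edge (x -42) overhangs the home block's pushed end by 7 mm, so a tool pushing there must lean 20 to 45 degrees, away from the end stop
- ring_light (a point): the centre of the underside of the ring light, x 8, y 0, z 165 mm in the fixture's frame
- stop_face (a point): the middle of the face of the steel end stop that closes the channel, x 75, y 0, z 45 mm in the fixture's frame; the stop is 70 mm wide, its top 60 mm above the bench
- cam_axis (a point): a point on the upright pivot of the cam, on top of the lever: x 20, y -114, z 62 mm in the fixture's frame. The pivot's screw head stands 8 mm higher and is off the middle of the cam disc
- handle (a point): the middle of the upright black handle at the end of the cam lever: round, 28 mm in diameter, from 66 to 120 mm above the bench; this point is 96 mm above the bench and 90 mm from the pivot. It revolves freely on its stud. The flat lever is 22 mm wide, its top 62 mm above the bench. It takes 2 to 5 N here to move the lever, which stays where it is left
- cam (a joint): angle of cam and lever, rad, growing clockwise seen from above; range 0 to 3.75, starts at 0.5 to 1.3. In the fixture's frame the lever points to +x at 0, to -y (away from the block) at 1.57, to -x at 3.14, parallel to the channel and away from the stop: then the high point is squarely on the shoe. Swing it that way and no further: nothing stops it there, and beyond it the clamp slackens
- high_point (a point): the high point on the rim of the cam: a steel disc 56 mm in diameter, 22 mm thick (30 to 52 mm above the bench), pivoted 8 mm off its centre, so that the high point lies 36 mm from the pivot, at a right angle to the lever. The lift is 16 mm in all
- pad: the sprung steel pad (46 mm long, 28 high) at the tip of the sliding shoe, beside the home block's middle; the shoe runs along y in a dark gib block (73 x 34 mm, 67 high, at x 20, y -65 in the fixture's frame) and a spring keeps it on the cam. The pad meets the home block some 0.9 rad before the high point and presses it on the fence with about 20 N there. Origin: in the pad's stem
- spare_block: bystander: a second white block 110 x 50 x 40 mm without pin or screw, on the bench off the open end of the channel; origin at the centre of its underside
- hex_key: bystander: a dark L-shaped hex key, 100 mm long, 8 mm thick, on the base plate behind the fence
- caliper: bystander: a digital caliper 215 mm long, 12 mm thick, on the bench right of the fixture
- wrench: bystander: a wrench 180 mm long, on the bench left of the fixture
- brush: bystander: a hand brush 190 mm long, at the left of the bench
- screw_tray: bystander: a blue tray of screws 100 x 160 x 35 mm, at the right of the bench
- bottle: bystander: a bottle 170 mm tall, 64 mm in diameter, at the right of the bench
Mind the look-alikes: they are no part of the job. What is shaped like the block but turquoise is not meant.

How it is judged:
By the outcome, as a careful person would: the job done as asked, in the order asked, and still so for the second after the job is handed in, with the robot touching nothing.
It also fails if it takes over 51 s, if anything falls off the work surface, if the arm or the gripper's body presses on something with over 40 N, if the wrist force passes 120 N, or if a joint passes its speed limit or range.

## Robot

A 7-joint arm with a two-finger parallel gripper is mounted at the origin on the work surface. World frame = base frame: x ahead of the robot, y to its left, z up, the work surface at z = 0. Lengths are in m, angles in rad, forces in N, time in s.
With the tool pointing down it reaches from about 0.425 to 0.925 m from the base axis. Payload 6.8 kg.
Tool frame: the origin (TCP) lies midway between the tips of the shut fingers; the grasp point (between the pads) lies r.grip_point_offset behind it (r.grip_point_offset is the distance from the TCP to the grasp point, in m); z points along the fingers, y is the direction in which the jaws open and shut (so a half turn about z gives the same grasp; the last joint's range is limited). The gripper opens to 85 mm and grips with 20 to 120 N. Pads are 22 mm wide; open, the fingers measure 114 mm over their backs; the gripper's body (76 mm by 85 mm) begins 54 mm behind the grasp point. The pads swing forward as they close: fully open they stand 13 mm farther back than shut.
Start: joints at [-1.223, 0.477, 0.022, 1.555, -0.011, 1.109, -0.083], TCP at [0.297, 0.606, 0.231] pointing down, gripper open.
Joint ranges: [-2.96, 2.96], [-0.34, 2.1], [-1.41, 1.46], [0.24, 2.44], [-1.37, 4.51], [0.17, 1.92], [-2.96, 2.96]. Speed limits (rad/s): [2.39, 2.39, 3.14, 3.14, 3.14, 3.14, 3.14].

## Interface

Orientations are given as a rotation vector (axis times angle).
In Python, from bench import r gives the robot as it stands. The module is installed in compiled form; this text tells all that it offers.
- The arm moves only by the tool play_rows, never from a script. Its argument "deltas" is a list of rows, each a list of 3 entries, a list of its own where there are three numbers: the finger opening in mm, from 0 to 85.4, then the shift along the tool's x, y, z in mm, then the turn, a rotation vector about the tool's x, y, z in rad. A call has 1 to 8 rows; each row is the pose to reach, as a shift and turn from the pose measured when the call began, along the tool's axes at that moment; what a row does not reach only later rows make up. A row lasts 1/8 s, in which the tool goes at most 62.5 mm and 10.7 degrees, less where a joint would pass 70% of its speed; a pose out of reach is approached as far as the arm can. A call with a gripper value outside its range is refused whole. The fingers move at their own pace and stop on an object; "squeeze" is the grip in N (left out, the last holds). Time passes only in rows, so rows that repeat a pose let the fingers close. It gives the time, the measured TCP pose, the force and the opening at its end, in the units of the state.
- r.get_obs(): the state, without advancing time (a new reading comes with each control period).
- r.grab_frame(name): name is "side" or "top"; returns (picture, depth): 400x640x3 uint8, red, green, blue; 400x640 float32, m along the optical axis (not along the pixel's ray), 0 where there is no reading.
- r.camera_model(name): a dict with "mtx" (3x3 intrinsics, pixels), "rvec" (rotation vector, rad) and "tvec" (3), from world to camera coordinates, as OpenCV has them. Camera axes: x right, y down, z forward; pixel columns grow to the right and rows downward; lengths in m; the calibration is good to about 2 mm. A picture is of the moment at which its call begins. camera_model takes no time and is no camera call.
- r.hand_in(): hands the job in, once; it reports no verdict.
The state is a dict: "clock": time; "joints": joint angles; "qvel": joint speeds; "tau": joint torques, N m; "tcp_pos": TCP position; "orientation": TCP orientation; "contact_force": force on the tool from outside, world axes, zero at the start; "moment": the same for the moment, N m; "grip_width": finger opening in m.
Only numpy, scipy, OpenCV 4.12 (cv2) and the standard library are available. Lean on these libraries where they do the work, as an engineer would, in place of code of your own. Each camera call takes 0.05 s, during which the arm holds its last target. There are 200 camera calls.

## Working session

There is one attempt and no reset: what is moved stays moved. The work goes in short steps, Python scripts to look and compute and a tool call to move; the robot and the scene stay as the last step left them, time stands still between calls to the robot, and variables do not carry over. Pictures are saved under pics/ and viewed, about 8 in all and at most 12, crops included, and the job is handed in when it is done.

Besides the shell and the picture viewer there is one more tool, called after ">>>" by a JSON object that holds its "fn" and its "kwargs". play_rows: Moves the arm, as the interface text tells. Its arguments: {"type":"object","properties":{"deltas":{"type":"array"},"squeeze":{"type":"number"}},"required":["deltas"]}

```bash
mkdir -p pics
cat > h.py <<'E'
import numpy as np, cv2
from scipy.spatial.transform import Rotation as R
from bench import r
def grab(n,tag):
    im,d=r.grab_frame(n); cv2.imwrite(f'pics/{tag}.png',im[:,:,::-1]); np.save(f'pics/{tag}.npy',d); return im,d
def cam(n):
    m=r.camera_model(n); K=np.array(m['mtx']); Rm=cv2.Rodrigues(np.array(m['rvec'],float))[0]; return K,Rm,np.array(m['tvec'],float).ravel()
def px2w(n,u,v,d):
    K,Rm,t=cam(n); z=np.median(d[v-1:v+2,u-1:u+2]); return Rm.T@(z*np.linalg.inv(K)@[u,v,1]-t)
def ray(n,u,v,h): # intersect plane z=h
    K,Rm,t=cam(n); c=-Rm.T@t; w=Rm.T@np.linalg.inv(K)@[u,v,1]; return c+w*(h-c[2])/w[2]
def cloud(n,d):
    K,Rm,t=cam(n); v,u=np.mgrid[:400,:640]; P=np.stack([u,v,np.ones_like(u)],-1)@np.linalg.inv(K).T*d[...,None]; return (P-t)@Rm
def proj(n,p):
    K,Rm,t=cam(n); q=K@(Rm@np.array(p)+t); return (q[:2]/q[2]).round(1)
E
python3 - <<'E'
from h import *
np.set_printoptions(precision=4,suppress=True)
for n in('top','side'):
    grab(n,n+'0'); K,Rm,t=cam(n); print(n,-Rm.T@t,Rm[2],K[0,0])
print(r.get_obs(),r.grip_point_offset)
E
```

```text
top [0.3782 0.0192 1.6065] [ 0.1215 -0.0087 -0.9926] 465.27694459349374
side [ 0.5023 -0.9786  1.1153] [ 0.0277  0.7059 -0.7078] 377.0950637815206
{'clock': 0.1, 'joints': array([-1.2231,  0.4777,  0.0224,  1.5563, -0.0115,  1.1093, -0.0831]), 'qvel': array([ 0.0019, -0.0032,  0.0001, -0.0029,  0.0002, -0.0011,  0.0011]), 'tau': array([  0.0036, -59.7764,   1.6131, -28.1951,   0.0127,   0.005 ,
        -0.    ]), 'tcp_pos': array([0.2969, 0.6056, 0.2304]), 'orientation': array([-0.7097, -3.0601,  0.0025]), 'contact_force': array([-0.6484, -0.0138, -0.5804]), 'moment': array([ 0.0793, -0.0003, -0.0265]), 'grip_width': 0.08552525164994725} 0.0187
```

View pics/top0.png

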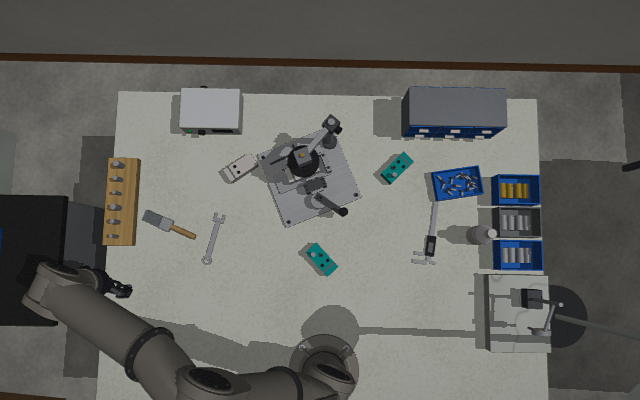

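View pics/side0.png

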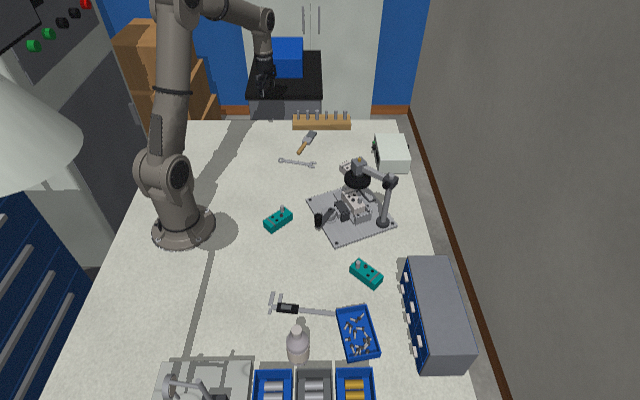

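Top view: the fixture is at about (308,180), with the ring light at (303,160), cam handle at (343,211), post at (328,125), and a white block at (238,167) off the open end (the spare). Turquoise look-alikes are at (396,167) and (318,259). I'll enlarge both views next.

Run:
```python
import cv2,numpy as np
a=cv2.imread('pics/top0.png')[110:240,215:375]; b=cv2.imread('pics/side0.png')[145:255,290:410]
cv2.imwrite('pics/c1.png',cv2.resize(a,None,fx=4.6,fy=4.6,interpolation=cv2.INTER_CUBIC))
cv2.imwrite('pics/c2.png',cv2.resize(b,None,fx=5,fy=5,interpolation=cv2.INTER_CUBIC))
```

```text
(no output)
```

View pics/c1.png

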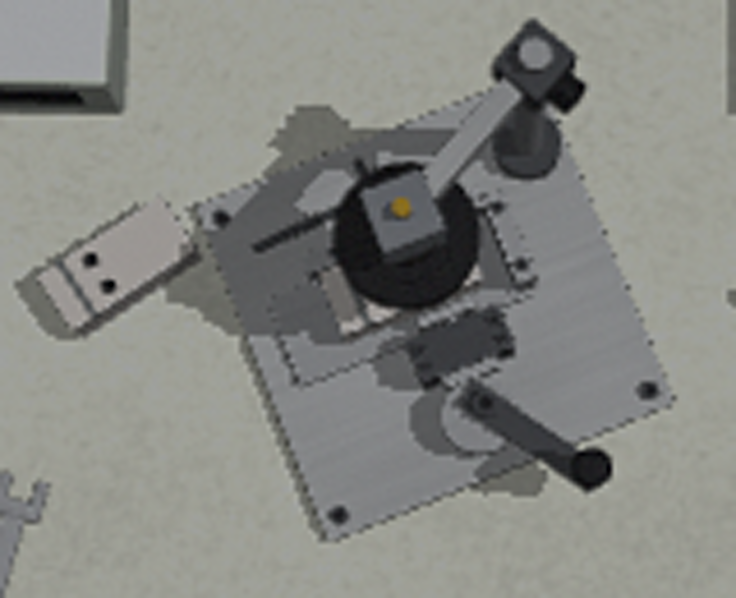

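View pics/c2.png

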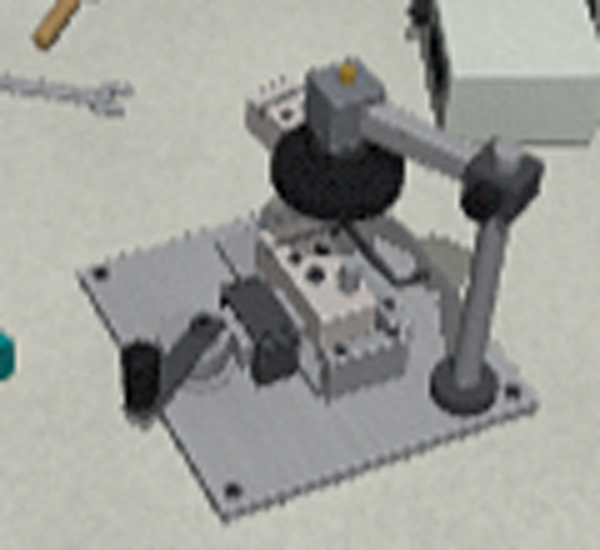

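Crops: the block with pin is in the channel, its free end at c1 (335,300) and the spare at c1 (110,265). Plate corners in c1 are (200,207), (325,540) and (672,402); in c2 they are (80,275), (225,518) and (537,405). Now I'll fit the fixture pose.

```bash
cat >> h.py <<'E'
def setF(x,y,a):
    global FT; FT=(x,y,a)
def f2w(p):
    x,y,a=FT; c,s=np.cos(a),np.sin(a); p=np.asarray(p,float); return np.stack([x+c*p[...,0]-s*p[...,1],y+s*p[...,0]+c*p[...,1],p[...,2]],-1)
def w2f(p):
    x,y,a=FT; c,s=np.cos(a),np.sin(a); p=np.asarray(p,float)-[x,y,0]; return np.stack([c*p[...,0]+s*p[...,1],-s*p[...,0]+c*p[...,1],p[...,2]],-1)
E
python3 - <<'E'
import h; from h import *
from scipy.optimize import least_squares
np.set_printoptions(precision=4,suppress=True)
T=lambda u,v:(215+(u+.5)/4.6-.5,110+(v+.5)/4.6-.5); S=lambda u,v:(290+(u+.5)/5-.5,145+(v+.5)/5-.5)
obs=[('top',T(200,207),(-.125,.115)),('top',T(325,540),(-.125,-.16)),('top',T(672,402),(.155,-.16)),
('side',S(80,275),(-.125,-.16)),('side',S(225,518),(.155,-.16)),('side',S(537,405),(.155,.115))]
W=np.array([ray(n,*p,.015)[:2] for n,p,_ in obs]); F=np.array([o[2] for o in obs])
def res(q,i):
    c,s=np.cos(q[2]),np.sin(q[2]); return ((F[i]@np.array([[c,s],[-s,c]])+q[:2])-W[i]).ravel()
for i in (slice(0,3),slice(3,6),slice(0,6)):
    s=least_squares(res,[.7,0,-1],args=(i,)); print(s.x,s.fun*1000)
h.setF(*s.x); 
for n,z in(('ring',(.008,0,.187)),('camax',(.02,-.114,.07)),('stop',(.075,0,.06)),('post',(.125,.062,.268))):
    w=f2w(z); print(n,w,proj('top',w),proj('side',w))
for n in('top','side'):
    d=np.load(f'pics/{n}0.npy'); P=w2f(cloud(n,d)); 
    def q(zlo,zhi,x,y):
        m=(P[...,2]>zlo)&(P[...,2]<zhi)&(abs(P[...,0]-x[0])<x[1])&(abs(P[...,1]-y[0])<y[1]); p=P[m]; return len(p),p.min(0),p.max(0),np.median(p,0)
    for nm,a in dict(block=(.055,.075,(0,.1),(0,.03)),plate=(.008,.022,(0,.12),(-.1,.03)),ring=(.175,.2,(0,.09),(0,.07)),handle=(.112,.13,(.04,.12),(-.16,.09))).items(): 
        try: print(n,nm,*q(*a))
        except Exception as e: print(nm,e)
E
```

```text
[ 0.667   0.0834 -1.1771] [ 2.476   3.4018 -1.1045 -1.0919 -1.3716 -2.3098]
[ 0.6649  0.0768 -1.1689] [-2.8553  1.9906 -1.3347 -1.7261  4.1899 -0.2645]
[ 0.6662  0.08   -1.1758] [ 1.5267  0.0996 -1.9141 -4.7298 -1.8394 -5.8054 -1.1648  6.5593 -1.4372
  2.0878  4.8288  1.7885]
ring [0.6693 0.0726 0.187 ] [304.1 160.5] [357.7 176.7]
camax [0.5687 0.0177 0.07  ] [321.1 197.6] [330.5 209.4]
stop [0.6951 0.0108 0.06  ] [323.8 161. ] [363.3 212.1]
post [ 0.7715 -0.0115  0.268 ] [332.3 121.5] [391.6 175. ]
top block 216 [-0.0618 -0.0296  0.0551] [0.0874 0.03   0.0744] [-0.032  -0.0069  0.0636]
top plate 869 [-0.12   -0.1299  0.0081] [ 0.1195 -0.07    0.0219] [-0.0288 -0.0989  0.0154]
top ring 504 [-0.0456 -0.0475  0.1765] [0.0535 0.0514 0.1999] [-0.0032 -0.0124  0.1881]
top handle 60 [ 0.0539 -0.2001  0.1122] [ 0.0806 -0.1739  0.1254] [ 0.0676 -0.1868  0.1186]
side block 343 [-0.0632 -0.0299  0.055 ] [0.0904 0.03   0.0748] [ 0.0121 -0.0045  0.0643]
side plate 478 [-0.1199 -0.1299  0.0097] [ 0.1194 -0.0701  0.0219] [ 0.0419 -0.1006  0.0161]
side ring 306 [-0.0432 -0.0497  0.1751] [0.0559 0.0452 0.1994] [ 0.026  -0.0168  0.1881]
side handle 41 [ 0.0589 -0.201   0.112 ] [ 0.0829 -0.1749  0.1237] [ 0.072  -0.1897  0.1185]
```

```bash
cat >> h.py <<'E'
setF(.6662,.0800,-1.1758)
def Rt(th=0,yaw=0):
    a=FT[2]+yaw; ex=np.array([np.cos(a),np.sin(a),0]); ey=np.array([-np.sin(a),np.cos(a),0]); z=np.sin(th)*ex-np.cos(th)*np.array([0,0,1]); return np.stack([np.cross(ey,z),ey,z],1)
def dl(pf,Rm):
    o=r.get_obs(); R0=R.from_rotvec(o['orientation']); w=f2w(pf)
    return (R0.inv().apply(w-o['tcp_pos'])*1000).round(0), (R0.inv()*R.from_matrix(Rm)).as_rotvec().round(3)
def st():
    o=r.get_obs(); m=R.from_rotvec(o['orientation']).as_matrix(); print('t',o['clock'],'tcpF',(w2f(o['tcp_pos'])*1000).round(1),'f',o['contact_force'].round(1),'z',m[:,2].round(2),'q',o['joints'].round(2),'g',round(o['grip_width'],4))
E
python3 - <<'E'
from h import *
for n in('top','side'):
    P=w2f(cloud(n,np.load(f'pics/{n}0.npy')))
    for z,Y in((.065,(0,.018)),(.04,(0,.05))):
        m=(abs(P[...,2]-z)<.004)&(abs(P[...,1])<Y[1])&(P[...,0]<.03)&(P[...,0]>-.25); p=P[m]; print(n,z,np.sort((p[:,0]*1000).round())[:60:3])
d=np.deg2rad
for pf,th in(((-.19,.0,.24),20),((-.12,0,.15),40)): print(pf,*dl(pf,Rt(d(th))))
E
```

```text
top 0.065 [-61. -60. -58. -56. -55. -54. -52. -52. -50. -49. -47. -47. -46. -44.
 -42. -39. -32.]
top 0.04 [-64. -52. -34. -20.  -2.  26.]
side 0.065 [-63. -60. -58. -55. -52. -51. -49. -48. -45. -44. -41. -37. -34. -31.
 -29. -26. -24. -23. -22. -19.]
side 0.04 [-61. -41. -21.   1.  30.]
(-0.19, 0.0, 0.24) [-420. -184.   -9.] [ 0.124 -0.333  0.713]
(-0.12, 0, 0.15) [-473. -230.   81.] [ 0.25  -0.667  0.691]
```

>>> {"fn": "play_rows", "kwargs": {"deltas": [[0,[-50,-22,0],[0.015,-0.04,0.09]],[0,[-105,-46,0],[0.03,-0.08,0.18]],[0,[-160,-70,0],[0.045,-0.125,0.27]],[0,[-210,-92,0],[0.06,-0.17,0.36]],[0,[-265,-116,0],[0.08,-0.21,0.45]],[0,[-320,-140,-5],[0.09,-0.25,0.54]],[0,[-370,-162,-9],[0.11,-0.29,0.63]],[0,[-420,-184,-9],[0.124,-0.333,0.713]]], "squeeze": 20}}

```text
clock: 1.1
tcp_pos: [0.594, 0.2541, 0.2399]
orientation: [1.577, 2.358, -0.278]
contact_force: [0.3, 0.3, 0.3]
grip_width: -0.0002
```

Run:
```python
from h import *
d=np.deg2rad
st()
for pf,th in(((-.19,.0,.24),20),((-.13,0,.15),40),((-.1,0,.045),40)): print(pf,*dl(pf,Rt(d(th))))
```

```text
t 1.1 tcpF [-188.5    0.4  239.9] f [0.3 0.3 0.3] z [ 0.13 -0.32 -0.94] q [-0.95  0.48  0.39  1.63  0.19  1.14 -0.29] g -0.0002
(-0.19, 0.0, 0.24) [ 1. -0. -1.] [-0.     0.001 -0.003]
(-0.13, 0, 0.15) [-24.  -0. 105.] [-0.001 -0.348 -0.003]
(-0.1, 0, 0.045) [-16.  -0. 213.] [-0.001 -0.348 -0.003]
```

>>> {"fn": "play_rows", "kwargs": {"deltas": [[0,[-8,0,35],[0,-0.11,0]],[0,[-16,0,70],[0,-0.23,0]],[0,[-24,0,105],[0,-0.348,0]],[0,[-24,0,105],[0,-0.348,0]],[0,[-22,0,135],[0,-0.348,0]],[0,[-20,0,165],[0,-0.348,0]],[0,[-18,0,190],[0,-0.348,0]],[0,[-16,0,213],[0,-0.348,0]]]}}

```text
clock: 2.1
tcp_pos: [0.6291, 0.1732, 0.0463]
orientation: [1.4, 2.09, -0.503]
contact_force: [-0.4, -0.0, -0.7]
grip_width: -0.0001
```

Run:
```python
from h import *
st()
for x in(-.07,-.055,-.04,-.033): print(x,*dl((x,0,.045),Rt(np.deg2rad(40))))
```

```text
t 2.1 tcpF [-100.3    1.6   46.3] f [-0.4 -0.  -0.7] z [ 0.25 -0.59 -0.77] q [-1.02  0.83  0.48  1.76  0.44  0.84 -0.59] g -0.0001
-0.07 [-22.  -1.  20.] [ 0.001 -0.003 -0.005]
-0.055 [-34.  -1.  30.] [ 0.001 -0.003 -0.005]
-0.04 [-45.  -1.  40.] [ 0.001 -0.003 -0.005]
-0.033 [-51.  -1.  44.] [ 0.001 -0.003 -0.005]
```

>>> {"fn": "play_rows", "kwargs": {"deltas": [[0,[-10,-1,9],[0,0,0]],[0,[-20,-1,18],[0,0,0]],[0,[-25,-1,22],[0,0,0]],[0,[-30,-1,26],[0,0,0]],[0,[-34,-1,30],[0,0,0]],[0,[-37,-1,32],[0,0,0]],[0,[-38,-1,34],[0,0,0]],[0,[-38,-1,34],[0,0,0]]]}}

```text
clock: 3.1
tcp_pos: [0.6484, 0.1272, 0.0452]
orientation: [1.4, 2.09, -0.499]
contact_force: [-0.6, 5.1, 4.4]
grip_width: -0.0002
```

Run:
```python
from h import *
st()
for x in(-.046,-.042,-.038): print(x,*dl((x,0,.045),Rt(np.deg2rad(40))))
```

```text
t 3.1 tcpF [-50.4   1.7  45.2] f [-0.6  5.1  4.4] z [ 0.25 -0.59 -0.77] q [-0.96  0.83  0.5   1.79  0.47  0.78 -0.55] g -0.0002
-0.046 [-3. -2.  3.] [ 0.003 -0.004 -0.005]
-0.042 [-6. -2.  5.] [ 0.003 -0.004 -0.005]
-0.038 [-9. -2.  8.] [ 0.003 -0.004 -0.005]
```

>>> {"fn": "play_rows", "kwargs": {"deltas": [[0,[-1.5,0,1.3],[0,0,0]],[0,[-3,0,2.5],[0,0,0]],[0,[-4.5,0,3.8],[0,0,0]],[0,[-5,0,4.2],[0,0,0]],[0,[-5,0,4.2],[0,0,0]]]}}

```text
clock: 3.72
tcp_pos: [0.6507, 0.1223, 0.0451]
orientation: [1.399, 2.092, -0.498]
contact_force: [-5.0, 7.7, 5.8]
grip_width: 0.0001
```

Run:
```python
from h import *
st()
```

```text
t 3.725 tcpF [-45.    1.9  45.1] f [-5.   7.7  5.8] z [ 0.25 -0.59 -0.77] q [-0.95  0.83  0.5   1.79  0.47  0.78 -0.55] g 0.0001
```

>>> {"fn": "play_rows", "kwargs": {"deltas": [[0,[-1.5,0,1.3],[0,0,0]],[0,[-3,0,2.5],[0,0,0]],[0,[-3,0,2.5],[0,0,0]]]}}

```text
clock: 4.1
tcp_pos: [0.651, 0.1223, 0.0449]
orientation: [1.399, 2.096, -0.495]
contact_force: [-11.2, 12.5, 10.7]
grip_width: 0.0002
```

Run:
```python
from h import *
st(); grab('side','side1')
```

```text
t 4.1 tcpF [-44.9   2.2  44.9] f [-11.2  12.5  10.7] z [ 0.25 -0.59 -0.77] q [-0.95  0.83  0.5   1.79  0.47  0.77 -0.54] g 0.0002
```

Run:
```python
from h import *
a=cv2.imread('pics/side1.png')[160:230,310:400]; cv2.imwrite('pics/c3.png',cv2.resize(a,None,fx=8,fy=8,interpolation=cv2.INTER_CUBIC))
for p in((-.11,0,.06),(-.15,0,.25)): print(*dl(p,Rt(np.deg2rad(40))))
print(*dl((-.15,0,.3),Rt(0)))
```

```text
[ 41.  -2. -53.] [ 0.005 -0.009 -0.003]
[ -49.   -1. -225.] [ 0.005 -0.009 -0.003]
[ -81.   -1. -264.] [ 0.006  0.69  -0.001]
```

View pics/c3.png

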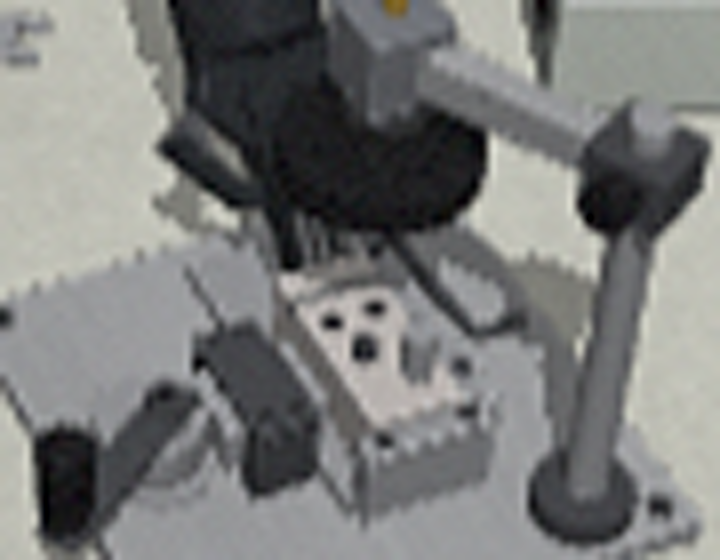

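The crop shows the block (white top, pin at (418,350)) meeting the stop, edge at about (420,405), with no visible gap. The fingertips are at its free end (290,265). I'll back off and lift.

>>> {"fn": "play_rows", "kwargs": {"deltas": [[0,[10,0,-13],[0,0,0]],[0,[41,0,-53],[0,0,0]],[0,[20,0,-95],[0,0,0]],[0,[-5,0,-140],[0,0,0]],[0,[-28,0,-185],[0,0.1,0]],[0,[-49,0,-225],[0,0.25,0]],[85,[-70,0,-255],[0,0.42,0]],[85,[-81,0,-264],[0,0.6,0]]]}}

```text
clock: 5.15
tcp_pos: [0.6096, 0.2196, 0.3037]
orientation: [1.698, 2.552, -0.057]
contact_force: [-0.6, -0.6, -1.3]
grip_width: 0.0356
```

Run:
```python
from h import *
st(); grab('side','side2'); d=np.load('pics/side2.npy'); 
P=w2f(cloud('side',d)); m=(P[...,2]>.112)&(P[...,2]<.13)&(abs(P[...,0]-.07)<.03)&(abs(P[...,1]+.187)<.03); print(P[m].min(0),P[m].max(0))
m=(abs(P[...,2]-.065)<.004)&(abs(P[...,1])<.02)&(P[...,0]<.0); print(np.sort(P[m][:,0]*1000)[:12].round())
Ra=Rt(0,0)
for p in((-.10,-.19,.29),(.069,-.188,.22),(.069,-.188,.08)): print(p,*dl(p,Ra),f2w(p).round(3))
```

```text
t 5.15 tcpF [-150.6    1.4  303.7] f [-0.6 -0.6 -1.3] z [ 0.04 -0.07 -1.  ] q [-0.74  0.38  0.35  1.57 -0.05  1.2  -0.  ] g 0.0356
[ 0.05775177 -0.20145976  0.11273939] [ 0.08385882 -0.17593286  0.12448332]
[-1579. -1573. -1567. -1566. -1555. -1555.  -861.  -856.  -855.  -854.
  -852.  -847.]
(-0.1, -0.19, 0.29) [ -42. -191.   17.] [ 0.014  0.081 -0.011] [0.452 0.099 0.29 ]
(0.069, -0.188, 0.22) [-205. -189.  100.] [ 0.014  0.081 -0.011] [ 0.519 -0.056  0.22 ]
(0.069, -0.188, 0.08) [-194. -191.  240.] [ 0.014  0.081 -0.011] [ 0.519 -0.056  0.08 ]
```

>>> {"fn": "play_rows", "kwargs": {"deltas": [[85,[-20,-55,5],[0,0.04,0]],[85,[-35,-110,10],[0.014,0.081,-0.011]],[85,[-60,-160,17],[0.014,0.081,-0.011]],[85,[-100,-191,30],[0.014,0.081,-0.011]],[85,[-150,-189,55],[0.014,0.081,-0.011]],[85,[-190,-189,85],[0.014,0.081,-0.011]],[85,[-205,-189,100],[0.014,0.081,-0.011]],[85,[-205,-189,100],[0.014,0.081,-0.011]]]}}

```text
clock: 6.2
tcp_pos: [0.5172, -0.0579, 0.2187]
orientation: [-1.746, -2.609, 0.007]
contact_force: [0.7, 0.4, 0.4]
grip_width: 0.085
```

Run:
```python
from h import *
st(); grab('top','top3'); grab('side','side3')
for p in((.069,-.188,.14),(.069,-.188,.08)): print(p,*dl(p,Rt()))
a=cv2.imread('pics/top3.png')[110:240,215:375];b=cv2.imread('pics/side3.png')[145:255,290:410]
cv2.imwrite('pics/c4.png',np.hstack([cv2.resize(a,(400,325)),cv2.resize(b,(360,325))]))
```

```text
t 6.2 tcpF [  69.9 -190.6  218.7] f [0.7 0.4 0.4] z [-0. -0. -1.] q [-0.42  0.25  0.48  1.96 -0.14  0.97  0.52] g 0.085
(0.069, -0.188, 0.14) [-1.  1. 80.] [-0.001 -0.     0.   ]
(0.069, -0.188, 0.08) [ -1.   1. 140.] [-0.001 -0.     0.   ]
```

View pics/c4.png

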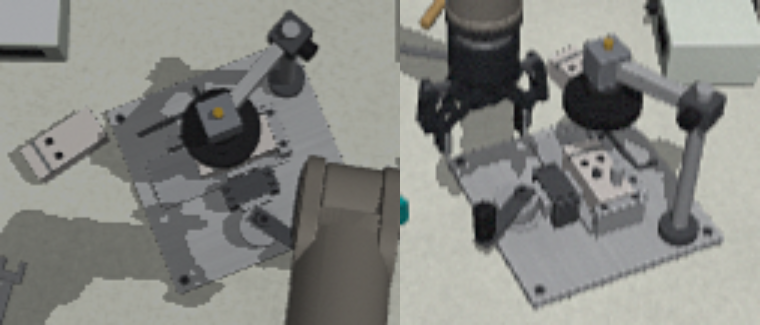

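The crops show the open jaws above the handle at side (485,222), and the block home under the ring light, which is unmoved. I'll descend and grip.

>>> {"fn": "play_rows", "kwargs": {"deltas": [[85,[-1,1,40],[0,0,0]],[85,[-1,1,80],[0,0,0]],[85,[-1,1,110],[0,0,0]],[85,[-1,1,130],[0,0,0]],[85,[-1,1,140],[0,0,0]],[85,[-1,1,140],[0,0,0]]]}}

```text
clock: 7.05
tcp_pos: [0.5193, -0.0555, 0.0804]
orientation: [-1.74, -2.614, 0.002]
contact_force: [0.4, 0.4, 0.3]
grip_width: 0.0852
```

>>> {"fn": "play_rows", "kwargs": {"deltas": [[25,[0,0,0],[0,0,0]],[25,[0,0,0],[0,0,0]],[25,[0,0,0],[0,0,0]],[25,[0,0,0],[0,0,0]],[25,[0,0,0],[0,0,0]]], "squeeze": 20}}

```text
clock: 7.68
tcp_pos: [0.52, -0.0553, 0.0809]
orientation: [-1.74, -2.615, 0.0]
contact_force: [0.2, 0.7, 5.2]
grip_width: 0.0275
```

Run:
```python
from h import *
st()
```

```text
t 7.675 tcpF [  68.6 -187.    80.9] f [0.2 0.7 5.2] z [-0.  0. -1.] q [-0.33  0.46  0.4   2.06 -0.28  0.67  0.65] g 0.0275
```

Run:
```python
import numpy as np
for a,b,n in((.97,1.65,8),(1.65,2.35,8),(2.35,2.85,8),(2.85,3.14,6)):
    f=lambda p:np.array([17.7+90*np.cos(p),-112.7-90*np.sin(p)])
    print(a,[ [round(-(f(p)-f(a))[0],1),round((f(p)-f(a))[1],1)] for p in np.linspace(a,b,n+1)[1:]])
```

```text
0.97 [[np.float64(6.5), np.float64(-4.1)], [np.float64(13.3), np.float64(-7.5)], [np.float64(20.4), np.float64(-10.4)], [np.float64(27.7), np.float64(-12.7)], [np.float64(35.1), np.float64(-14.4)], [np.float64(42.7), np.float64(-15.4)], [np.float64(50.4), np.float64(-15.8)], [np.float64(58.0), np.float64(-15.5)]]
1.65 [[np.float64(7.8), np.float64(1.0)], [np.float64(15.5), np.float64(2.6)], [np.float64(23.0), np.float64(4.9)], [np.float64(30.3), np.float64(7.9)], [np.float64(37.3), np.float64(11.5)], [np.float64(44.0), np.float64(15.7)], [np.float64(50.3), np.float64(20.4)], [np.float64(56.1), np.float64(25.7)]]
2.35 [[np.float64(3.9), np.float64(4.1)], [np.float64(7.5), np.float64(8.4)], [np.float64(10.8), np.float64(12.9)], [np.float64(13.9), np.float64(17.6)], [np.float64(16.6), np.float64(22.5)], [np.float64(19.1), np.float64(27.6)], [np.float64(21.2), np.float64(32.8)], [np.float64(23.0), np.float64(38.2)]]
2.85 [[np.float64(1.1), np.float64(4.2)], [np.float64(2.1), np.float64(8.4)], [np.float64(2.8), np.float64(12.7)], [np.float64(3.4), np.float64(17.0)], [np.float64(3.7), np.float64(21.4)], [np.float64(3.8), np.float64(25.7)]]
```

>>> {"fn": "play_rows", "kwargs": {"deltas": [[25,[6.5,-4,0],[0,0,0]],[25,[13.5,-7.5,0],[0,0,0]],[25,[20.5,-10.5,0],[0,0,0]],[25,[27.5,-12.5,0],[0,0,0]],[25,[35,-14.5,0],[0,0,0]],[25,[42.5,-15.5,0],[0,0,0]],[25,[50.5,-16,0],[0,0,0]],[25,[58,-15.5,0],[0,0,0]]]}}

```text
clock: 8.68
tcp_pos: [0.4836, -0.0076, 0.081]
orientation: [1.74, 2.614, 0.001]
contact_force: [5.9, -2.8, -1.0]
grip_width: 0.0273
```

Run:
```python
from h import *
st()
```

```text
t 8.675 tcpF [  10.6 -202.2   81. ] f [ 5.9 -2.8 -1. ] z [ 0. -0. -1.] q [-0.45  0.41  0.4   2.15 -0.27  0.63  0.54] g 0.0273
```

>>> {"fn": "play_rows", "kwargs": {"deltas": [[25,[8,1,0],[0,0,0]],[25,[15.5,2.5,0],[0,0,0]],[25,[23,5,0],[0,0,0]],[25,[30.5,8,0],[0,0,0]],[25,[37.5,11.5,0],[0,0,0]],[25,[44,15.5,0],[0,0,0]],[25,[50.5,20.5,0],[0,0,0]],[25,[56,25.5,0],[0,0,0]]]}}

```text
clock: 9.68
tcp_pos: [0.485, 0.0518, 0.0809]
orientation: [1.742, 2.612, -0.004]
contact_force: [3.4, -9.1, 2.0]
grip_width: 0.0276
```

Run:
```python
from h import *
st(); grab('side','side4'); grab('top','top4')
a=cv2.imread('pics/top4.png')[110:240,215:375];b=cv2.imread('pics/side4.png')[145:255,290:410]
cv2.imwrite('pics/c5.png',np.hstack([cv2.resize(a,(400,325)),cv2.resize(b,(360,325))]))
```

```text
t 9.675 tcpF [ -43.7 -178.1   80.9] f [ 3.4 -9.1  2. ] z [ 0. -0. -1.] q [-0.56  0.41  0.4   2.14 -0.26  0.63  0.41] g 0.0276
```

View pics/c5.png

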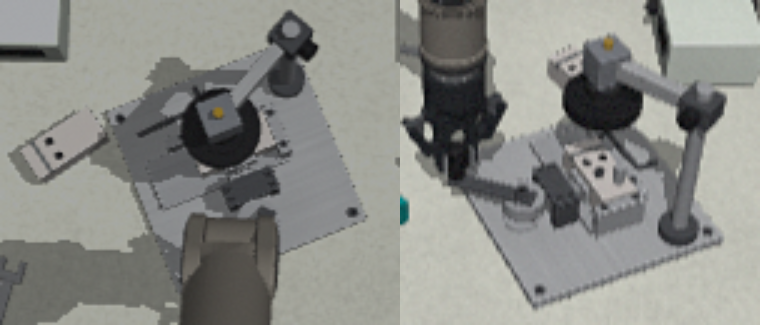

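Lever is past 2.3 rad (handle at side (455,170)), held in the jaws, and the block is still at the stop.

>>> {"fn": "play_rows", "kwargs": {"deltas": [[25,[5,5,0],[0,0,0]],[25,[9,9.5,0],[0,0,0]],[25,[12.5,14,0],[0,0,0]],[25,[15.5,19,0],[0,0,0]],[25,[18.5,24,0],[0,0,0]],[25,[21,29,0],[0,0,0]],[25,[23,34,0],[0,0,0]],[25,[24.5,39.5,0],[0,0,0]]]}}

```text
clock: 10.78
tcp_pos: [0.5094, 0.0872, 0.0807]
orientation: [-1.744, -2.611, 0.012]
contact_force: [-5.0, -9.2, 12.7]
grip_width: 0.0276
```

Run:
```python
from h import *
st()
```

```text
t 10.775 tcpF [ -67.  -142.    80.7] f [-5.  -9.2 12.7] z [-0.01 -0.01 -1.  ] q [-0.61  0.45  0.4   2.07 -0.27  0.67  0.36] g 0.0276
```

>>> {"fn": "play_rows", "kwargs": {"deltas": [[25,[1.5,5,0],[0,0,0]],[25,[2.5,10,0],[0,0,0]],[25,[3.5,15,0],[0,0,0]],[25,[4.5,20,0],[0,0,0]],[25,[5,25,0],[0,0,0]],[25,[5,28,0],[0,0,0]],[25,[5,28,0],[0,0,0]]]}}

```text
clock: 11.65
tcp_pos: [0.5303, 0.1011, 0.0807]
orientation: [-1.743, -2.607, 0.019]
contact_force: [-7.0, -5.4, 13.9]
grip_width: 0.0277
```

Run:
```python
from h import *
st(); grab('side','side5'); grab('top','top5')
```

```text
t 11.65 tcpF [ -71.8 -117.3   80.7] f [-7.  -5.4 13.9] z [-0.01 -0.01 -1.  ] q [-0.61  0.49  0.39  2.02 -0.28  0.7   0.34] g 0.0277
```

>>> {"fn": "play_rows", "kwargs": {"deltas": [[25,[0,3,0],[0,0,0]],[25,[0,6,0],[0,0,0]],[25,[0,6,0],[0,0,0]],[25,[0,6,0],[0,0,0]]]}}

```text
clock: 12.25
tcp_pos: [0.5327, 0.1022, 0.0807]
orientation: [-1.742, -2.603, 0.025]
contact_force: [-6.5, -4.6, 12.9]
grip_width: 0.0275
```

Run:
```python
from h import *
st()
```

```text
t 12.25 tcpF [ -71.9 -114.6   80.7] f [-6.5 -4.6 12.9] z [-0.02 -0.01 -1.  ] q [-0.61  0.49  0.39  2.   -0.28  0.71  0.34] g 0.0275
```

>>> {"fn": "play_rows", "kwargs": {"deltas": [[85,[0,2,0],[0,0,0]],[85,[0,2,0],[0,0,0]],[85,[0,2,0],[0,0,0]],[85,[0,2,-40],[0,0,0]],[85,[0,2,-95],[0,0,0]],[85,[40,0,-135],[0,0,0]],[85,[95,0,-145],[0,0,0]],[85,[150,0,-150],[0,0,0]]]}}

```text
clock: 13.25
tcp_pos: [0.4776, 0.2437, 0.2316]
orientation: [-1.743, -2.602, 0.022]
contact_force: [0.5, 1.1, -0.2]
grip_width: 0.0849
```

>>> {"fn": "play_rows", "kwargs": {"deltas": [[85,[50,0,0],[0,0,0]],[85,[100,0,0],[0,0,0]],[85,[100,0,0],[0,0,0]]]}}

```text
clock: 13.62
tcp_pos: [0.4366, 0.3409, 0.2311]
orientation: [-1.732, -2.608, 0.022]
contact_force: [1.0, -0.2, -0.3]
grip_width: 0.0849
```

Run:
```python
from h import *
st()
for n in('top','side'):
    D=[]
    for k in range(6): im,d=grab(n,n+'6'); D.append(d)
    d=np.median(D,0); P=w2f(cloud(n,d)); np.save(f'pics/{n}6.npy',d)
    m=(P[...,2]>.110)&(P[...,2]<.13)&(abs(P[...,0]+.07)<.035)&(abs(P[...,1]+.114)<.035); print(n,'handle',m.sum(),P[m].min(0),P[m].max(0),P[m].mean(0))
    m=(abs(P[...,2]-.062)<.004)&(P[...,0]<.035)&(P[...,0]>-.05)&(abs(P[...,1]+.114)<.03); p=P[m]; print('lever',m.sum(),np.polyfit(p[:,0],p[:,1],1),p.mean(0),p.min(0),p.max(0))
a=cv2.imread('pics/top6.png')[130:230,240:350];b=cv2.imread('pics/side6.png')[145:235,300:400]
cv2.imwrite('pics/c6.png',np.hstack([cv2.resize(a,(400,364),interpolation=cv2.INTER_CUBIC),cv2.resize(b,(400,364),interpolation=cv2.INTER_CUBIC)]))
```

```text
t 13.625 tcpF [-329.2 -111.5  231.1] f [ 1.  -0.2 -0.3] z [-0.02 -0.01 -1.  ] q [-1.07  0.3   0.37  1.86 -0.13  1.03 -0.25] g 0.0849
top handle 59 [-0.08657411 -0.1279397   0.11147733] [-0.06027016 -0.10212454  0.12289626] [-0.07313102 -0.11556846  0.11837573]
lever 140 [ 0.01277446 -0.11284745] [-0.0130292  -0.11301389  0.06219866] [-0.04996016 -0.12412751  0.0580035 ] [ 0.03313448 -0.10070521  0.06589902]
side handle 39 [-0.08254424 -0.13034908  0.11013078] [-0.05747418 -0.10638483  0.12272686] [-0.06865062 -0.11851301  0.11750516]
lever 77 [ 0.02754311 -0.11608522] [-0.00950768 -0.11634709  0.06262891] [-0.04899978 -0.12733331  0.05839201] [ 0.03383918 -0.10398238  0.06581693]
```

View pics/c6.png

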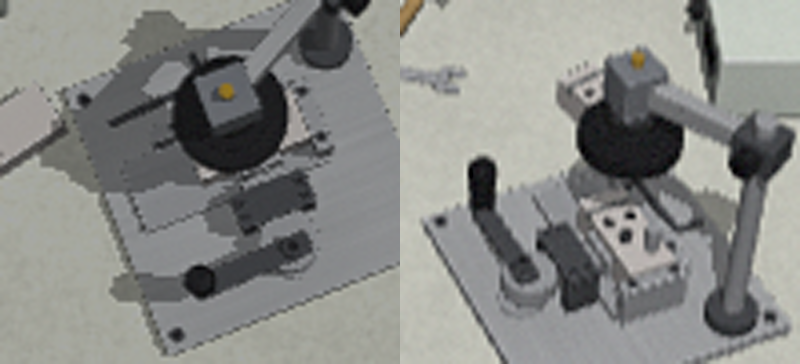

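The cam lever now lies nearly parallel to the channel (handle at c6 left (200,280), pivot (292,245)), and the block is at the stop. Depth says 0.01–0.03 rad short. I'll check the fixture yaw against the plate edges.

Run:
```python
from h import *
from scipy.ndimage import map_coordinates as mc
np.set_printoptions(precision=4,suppress=True)
for n,t in(('top','top0'),('top','top6'),('side','side0'),('side','side6')):
    im=cv2.imread(f'pics/{t}.png').astype(float).sum(2)
    for nm,a,b,out in(('y-160',(-.1,-.16),(.13,-.16),(0,-1)),('x-125',(-.125,-.14),(-.125,.03),(-1,0)),('x155',(.155,-.14),(.155,.09),(1,0))):
        s=np.arange(-.009,.0091,.0005); pts=[]
        for k in np.linspace(0,1,60):
            e=np.array(a)+k*(np.array(b)-a); L=np.array([[*(e+np.array(out)*q),.015] for q in s]); uv=np.array([proj(n,p) for p in f2w(L)])
            v=mc(im,[uv[:,1],uv[:,0]],order=1); g=np.abs(np.gradient(cv2.GaussianBlur(v[None],(7,1),0)[0])); i=g[3:-3].argmax()+3
            if g[i]>4: pts.append(e+np.array(out)*s[i])
        p=np.array(pts); ax=0 if out[0]==0 else 1
        if len(p)<15: print(t,nm,len(p)); continue
        x,y=p[:,ax],p[:,1-ax]; 
        for _ in range(3):
            f=np.polyfit(x,y,1); rr=abs(y-np.polyval(f,x)); k=rr<max(.0012,1.5*np.median(rr)); x,y=x[k],y[k]
        print(t,nm,len(x),'yawcorr',round(f[0]*(1 if ax==0 else -1),4),'pos',np.polyval(f,0).round(4),'rms',np.std(y-np.polyval(f,x)).round(4))
```

```text
top0 y-160 35 yawcorr 0.004 pos -0.1602 rms 0.0005Traceback (most recent call last):
  File "<stdin>", line 9, in <module>
  File "h.py", line 15, in proj
    K,Rm,t=cam(n); q=K@(Rm@np.array(p)+t); return (q[:2]/q[2]).round(1)
           ~~~^^^
  File "h.py", line 7, in cam
    m=r.camera_model(n); K=np.array(m['mtx']); Rm=cv2.Rodrigues(np.array(m['rvec'],float))[0]; return K,Rm,np.array(m['tvec'],float).ravel()
ValueError: time passes only in moves, steps and waits
```

```bash
sed -i 's/^def cam(n):/from functools import lru_cache\n@lru_cache(None)\ndef cam(n):/' h.py
python3 - <<'E'
from h import *
from scipy.ndimage import map_coordinates as mc
for n,t in(('top','top0'),('top','top6'),('side','side0'),('side','side6')):
    im=cv2.imread(f'pics/{t}.png').astype(float).sum(2)
    for nm,a,b,out in(('y-160',(-.1,-.16),(.13,-.16),(0,-1)),('x-125',(-.125,-.14),(-.125,.03),(-1,0)),('x155',(.155,-.14),(.155,.09),(1,0))):
        s=np.arange(-.009,.0091,.0005); pts=[]
        for k in np.linspace(0,1,60):
            e=np.array(a)+k*(np.array(b)-a); L=np.array([[*(e+np.array(out)*q),.015] for q in s]); uv=np.array([proj(n,p) for p in f2w(L)])
            v=mc(im,[uv[:,1],uv[:,0]],order=1); g=np.abs(np.gradient(cv2.GaussianBlur(v[None],(7,1),0)[0])); i=g[3:-3].argmax()+3
            if g[i]>4: pts.append(e+np.array(out)*s[i])
        p=np.array(pts); ax=0 if out[0]==0 else 1
        if len(p)<15: print(t,nm,len(p)); continue
        x,y=p[:,ax],p[:,1-ax]; 
        for _ in range(3):
            f=np.polyfit(x,y,1); rr=abs(y-np.polyval(f,x)); k=rr<max(.0012,1.5*np.median(rr)); x,y=x[k],y[k]
        print(t,nm,len(x),'yawcorr',round(f[0]*(1 if ax==0 else -1),4),'pos',np.polyval(f,0).round(4),'rms',np.std(y-np.polyval(f,x)).round(4))
E
```

```text
top0 y-160 35 yawcorr 0.004 pos -0.1602 rms 0.0005
top0 x-125 42 yawcorr 0.0126 pos -0.1279 rms 0.0004
top0 x155 35 yawcorr 0.0117 pos 0.1522 rms 0.0007
top6 y-160 59 yawcorr 0.0055 pos -0.1601 rms 0.0005
top6 x-125 36 yawcorr 0.0068 pos -0.1276 rms 0.0005
top6 x155 35 yawcorr 0.0094 pos 0.1524 rms 0.0007
side0 y-160 32 yawcorr 0.0088 pos -0.1648 rms 0.0006
side0 x-125 26 yawcorr 0.0064 pos -0.1277 rms 0.0013
side0 x155 33 yawcorr 0.0028 pos 0.1602 rms 0.0006
side6 y-160 42 yawcorr 0.0099 pos -0.1648 rms 0.0005
side6 x-125 14 yawcorr 0.0121 pos -0.1273 rms 0.0007
side6 x155 35 yawcorr 0.0067 pos 0.1602 rms 0.0006
```

Run:
```python
from h import *
for n in('top','side'):
    P=w2f(cloud(n,np.load(f'pics/{n}6.npy'))); P0=w2f(cloud(n,np.load(f'pics/{n}0.npy')))
    for t,Q in(('start',P0),('now',P)):
        m=(abs(Q[...,2]-.065)<.003)&(abs(Q[...,1])<.03)&(abs(Q[...,0])<.1); p=Q[m]; print(n,t,len(p),'x',(np.sort(p[:,0])[[2,-3]]*1000).round(1),'y',(np.sort(p[:,1])[[2,-3]]*1000).round(1))
    m=(Q[...,2]>.18)&(Q[...,2]<.195)&(abs(Q[...,0])<.07)&(abs(Q[...,1])<.07); m0=(P0[...,2]>.18)&(P0[...,2]<.195)&(abs(P0[...,0])<.07)&(abs(P0[...,1])<.07); print('ring',P0[m0].mean(0).round(4),Q[m].mean(0).round(4))
    a,b=(cv2.imread(f'pics/{n}{k}.png').astype(int) for k in(0,6)); print('changed px near bystanders', [(q,int((abs(a-b).max(2)[v-12:v+12,u-12:u+12]>40).sum())) for q,u,v in ([('spare',238,167),('wrench',214,238),('caliper',430,240),('brush',170,224),('tray',457,183)] if n=='top' else [('caliper',310,308),('bottle',298,342),('wrench',297,162),('hexkey',365,195)])])
```

```text
top start 95 x [-60.4  85.5] y [-26.1  23.4]
top now 111 x [-37.9  84.1] y [-26.9  27.7]
ring [ 0.0007 -0.0061  0.188 ] [ 0.0005 -0.0065  0.188 ]
changed px near bystanders [('spare', 0), ('wrench', 354), ('caliper', 0), ('brush', 356), ('tray', 0)]
side start 194 x [-60.5  86.6] y [-28.4  22.9]
side now 242 x [-38.7  85.7] y [-26.5  24.3]
ring [ 0.019  -0.0108  0.1882] [ 0.0192 -0.0111  0.1882]
changed px near bystanders [('caliper', 0), ('bottle', 0), ('wrench', 3), ('hexkey', 61)]
```

```bash
python3 -c "
from bench import r
print(r.hand_in(), r.get_obs()['clock'])"
```

```text
the job is handed in; nothing more can be done
the job is handed in; nothing more can be done
```

I pushed the block home with the closed fingers leaning 40°. I then gripped the lever's handle, swung it clockwise from about 0.97 rad to about 3.125 rad, let go and moved clear. The job was handed in at about 14.5 s.

**Block:** it stopped moving with about 17 N on it. In the last depth readings its free end is at about x -35.5 mm after correcting for the fixture's position, against -35 mm for home.

**Lever:** the estimates put it 0.005 to 0.025 rad short of the high point, most likely about 0.016. I left it there, because that costs only about 0.001 mm of lift.

**Camera:** the ring light reads within 0.5 mm of where it started.

**Other things on the bench:**
- The spare block, caliper, tray and bottle show no change in the pictures.
- The wrench and brush patches did change in the top view, which I put down to the arm and its shadow. The side view showed almost no change at the wrench. I didn't check the brush separately.
- The hex key patch changed slightly in the side view. I took that as the block and its shadow moving, since the key looks in place in the last crop.

**Disagreement:** the two cameras put the plate edges up to 5 mm apart (x 155 and y -160). I used the top camera's yaw and position corrections.

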